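# Find the loose terminal bolt and hold its cap open

### The job

One of the three bolts on the grey terminal block is loose: tap the bolt heads from above with the closed fingers until you find the one that gives and drops down. Then take the orange cap behind that bolt by its black ball knob, lift it well open (about 60 degrees) and finish holding it there so the terminal can be inspected; do not let go. Keep the caps of the other bolts shut and leave the things lying around where they are.

Things in the scene. Friction and masses are not known exactly. Their poses are not given: they have to be found in the camera images.
- block: grey three-pole terminal block fixed to the bench, 150 (its x) x 270 (its y) x 36 mm plus ears to 326 mm in y; origin: centre of underside; its -x side, with the bolts, roughly faces the robot. Poles 1, 2, 3 at y = +85, 0, -85 mm, each with a hex bolt at x = -50 mm and behind it an orange cap (68x62x5 mm, top 46 mm above the bench when shut). Ribs between caps: 45 mm high.
- bolt_1_top (a point): top centre of the steel hex bolt head (20 mm over flats) of pole 1 (+y), 52.7 mm above the bench at the start. Which bolt is loose is drawn at random; all look alike. Pressed from above, the loose one slides 6 mm down against about 2.5 N (a little more if fast) and stays down; a tight one is rigid (under 1 mm at 20 N).
- bolt_1 (a joint): how far the bolt of pole 1 has gone down, in m: 0 at the start for every bolt, about 0.006 once a loose one has been tapped down.
- cover_1: orange hinged cap of pole 1 with its knob (50 g); origin mid-way on its hinge axis at the edge far from the bolt; shut, its axes are the block's. The hinge runs along the block's y at its x = +52 mm, 43 mm above the bench. Knob: black ball, 20 mm diameter, on an 8 mm stem; its centre is at x -57, z +29 mm of the cap (72 mm above the bench when shut).
- knob_1 (a point): centre of the black ball knob (20 mm diameter) of cap 1; the ball can turn between the fingers while the cap swings up; 25 mm free height between ball centre and the cap's face.
- cap_1 (a joint): opening angle of cap 1 in rad: 0 shut, stop at 1.4; the knob edge swings up and away from the bolts. Weight and a weak spring shut it whenever it is let go (about 1 N at the knob).
- bolt_2_top (a point): top centre of the steel hex bolt head (20 mm over flats) of pole 2 (middle), 52.7 mm above the bench at the start. Which bolt is loose is drawn at random; all look alike. Pressed from above, the loose one slides 6 mm down against about 2.5 N (a little more if fast) and stays down; a tight one is rigid (under 1 mm at 20 N).
- bolt_2 (a joint): how far the bolt of pole 2 has gone down, in m: 0 at the start for every bolt, about 0.006 once a loose one has been tapped down.
- cover_2: orange hinged cap of pole 2 with its knob (50 g); origin mid-way on its hinge axis at the edge far from the bolt; shut, its axes are the block's. The hinge runs along the block's y at its x = +52 mm, 43 mm above the bench. Knob: black ball, 20 mm diameter, on an 8 mm stem; its centre is at x -57, z +29 mm of the cap (72 mm above the bench when shut).
- knob_2 (a point): centre of the black ball knob (20 mm diameter) of cap 2; the ball can turn between the fingers while the cap swings up; 25 mm free height between ball centre and the cap's face.
- cap_2 (a joint): opening angle of cap 2 in rad: 0 shut, stop at 1.4; the knob edge swings up and away from the bolts. Weight and a weak spring shut it whenever it is let go (about 1 N at the knob).
- bolt_3_top (a point): top centre of the steel hex bolt head (20 mm over flats) of pole 3 (-y), 52.7 mm above the bench at the start. Which bolt is loose is drawn at random; all look alike. Pressed from above, the loose one slides 6 mm down against about 2.5 N (a little more if fast) and stays down; a tight one is rigid (under 1 mm at 20 N).
- bolt_3 (a joint): how far the bolt of pole 3 has gone down, in m: 0 at the start for every bolt, about 0.006 once a loose one has been tapped down.
- cover_3: orange hinged cap of pole 3 with its knob (50 g); origin mid-way on its hinge axis at the edge far from the bolt; shut, its axes are the block's. The hinge runs along the block's y at its x = +52 mm, 43 mm above the bench. Knob: black ball, 20 mm diameter, on an 8 mm stem; its centre is at x -57, z +29 mm of the cap (72 mm above the bench when shut).
- knob_3 (a point): centre of the black ball knob (20 mm diameter) of cap 3; the ball can turn between the fingers while the cap swings up; 25 mm free height between ball centre and the cap's face.
- cap_3 (a joint): opening angle of cap 3 in rad: 0 shut, stop at 1.4; the knob edge swings up and away from the bolts. Weight and a weak spring shut it whenever it is let go (about 1 N at the knob).
- multimeter: yellow and grey hand multimeter, 162x80x48 mm, loose bystander to be left alone; origin at the centre of its underside
- solder_spool: reel of solder with blue flanges, 54x54x55 mm, loose bystander to be left alone; origin at the centre of its underside
- screwdriver_blue: screwdriver with blue handle, lying flat, 29x210x30 mm, loose bystander to be left alone; origin at the centre of its underside
- side_cutters: red-handled pliers, lying flat, 58x127x15 mm, loose bystander to be left alone; origin at the centre of its underside
- transformer: black transformer with terminals, 62x84x88 mm, loose bystander to be left alone; origin at the centre of its underside
- part_box: small white carton, 66x98x31 mm, loose bystander to be left alone; origin at the centre of its underside

How it is judged:
By the outcome, as a careful person would: the job done as asked, in the order asked, and still so for the second after the job is handed in, while the arm keeps its last pose, push and grip.
It also fails if it takes over 48 s, if anything falls off the work surface, if the arm or the gripper's body presses on something with over 40 N, if the wrist force passes 120 N, or if a joint passes its speed limit or range.

### The arm

A 6-joint arm with a two-finger parallel gripper is mounted at the origin on a cart in front of the work surface, level with it; the furniture and walls round the work are solid. World frame = base frame: x ahead of the robot, y to its left, z up, the work surface at z = 0. Lengths are in m, angles in rad, forces in N, time in s.
With the tool pointing down it reaches from about 0.35 to 0.975 m from the base axis. Payload 4.9 kg.
Tool frame: the origin (TCP) lies on the centre line of the jaws, within the pads' length; the fingertips stand 25 mm ahead of it and the grasp point (between the pads) lies 6 mm ahead of it; z points along the fingers, y is the line along which they close (so a half turn about z gives the same grasp; the last joint's range is limited). The gripper opens to 85 mm and grips with 20 to 120 N. Pads are 22 mm wide; open, the fingers measure 114 mm over their backs; the gripper's body (76 mm by 85 mm) begins 54 mm behind the grasp point. The pads swing forward as they close: fully open they stand 13 mm farther back than shut.
Start: joints at [-1.446, 0.053, 1.613, -0, 1.476, -0.119], TCP at [0.151, -0.606, 0.256] pointing down, gripper open.
Joint ranges: [-3.01, 3.01], [-1.01, 2.22], [0.06, 2.58], [-1.02, 4.17], [0.09, 2.62], [-3.14, 3.14]. Speed limits (rad/s): [2.57, 2.57, 3.14, 3.14, 3.14, 3.14].

### API

Orientations are given as a unit quaternion [w, x, y, z].
In Python, from plant import state, grab_frame, get_calibration, job gives the robot as it stands. The module is installed in compiled form; this text tells all that it offers.
- The arm moves only by the tool move_arm, never from a script. Its argument "targets" is a list that holds one entry, the list of rows, each a list of 5 numbers: the opening in per cent of the stroke, from 0 (shut) to 100 (fully open), then the shift along the tool's x, y, z as a fraction of full scale, then the turn about the tool's z as a fraction of full scale. A call has 1 to 5 rows; each row shifts and turns the commanded pose from where the row before left it, along the tool's axes as they then stand; what a row does not reach is not made up. Full scale, the value 1, is 0.6 m for a shift and 6 degrees for a turn. A row lasts 1/12 s, in which the tool goes at most 41.7 mm and 7.16 degrees, less where a joint would pass 70% of its speed; a pose out of reach is approached as far as the arm can. A call with a number of a shift or a turn outside -1 to 1 is refused whole. A call with a gripper value outside its range is refused whole. The fingers move at their own pace and stop on an object; the grip force is fixed at half the most. Time passes only in rows, so rows that do not move let the fingers close. It gives the time, the measured TCP pose, the force, the opening and the grip force at its end, in the units of the state.
- state(): the state, without advancing time (a new reading comes with each control period).
- grab_frame(name): name is "side" or "top" or "wrist"; returns the picture (384x512x3 uint8, red, green, blue); there is no depth.
- get_calibration(name): a dict with "vertical_fov" (degrees; the focal length in pixels is half the picture's height over the tangent of half this angle, whatever the lens; pixels are square), "cx", "cy" (the principal point, pixels), "dist_coeffs" ([k1, k2, p1, p2, k3] as OpenCV has them; the pictures are not rectified), "R" (3x3) and "t" (3): a world point X has camera coordinates R X + t. Camera axes: x right, y down, z forward; pixel columns grow to the right and rows downward; lengths in m; the calibration is good to about 2 mm. A picture is of the moment at which its call begins: read the wrist's pose just before it. get_calibration takes no time and is no camera call; for the wrist camera it gives the pose at the moment of the call.
- job.job_done(): hands the job in; it is judged then, once.
The state is a dict: "time": time; "joint_pos": joint angles; "joint_vel": joint speeds; "joint_efforts": joint torques, N m; "tool_pos": TCP position; "tool_rot": TCP orientation; "contact_force": force on the tool from outside, world axes, zero at the start; "ft_torque": the same for the moment, N m; "gripper_width": opening from 0.0 (shut) to 1.0 (fully open); "grasp_force": force on a finger pad.
Only numpy, scipy, OpenCV 4.12 (cv2) and the standard library are available. Lean on these libraries where they do the work, as an engineer would, in place of code of your own. Each camera call takes 0.05 s, during which the arm holds its last target. There are 200 camera calls.

## Working session

There is one attempt and no reset: what is moved stays moved. The work goes in short steps, Python scripts to look and compute and a tool call to move; the robot and the scene stay as the last step left them, time stands still between calls to the robot, and variables do not carry over. Pictures are saved under pics/ and viewed, at most 10 in all, crops included, and the job is handed in when it is done.

Besides the shell and the picture viewer there is one more tool, called after "Emit:" by a JSON object that holds its "op" and its "data". move_arm: Moves the arm, as the interface text tells. Shift numbers are shares of 0.6 m and turn numbers shares of 6 degrees, none past 1 either way. Its arguments: {"type":"object","properties":{"targets":{"type":"array"}},"required":["targets"]}

```bash
mkdir -p pics; cat > h.py <<'E'
import numpy as np,cv2
from plant import state,grab_frame,get_calibration,job
def K(c,h=384):
    f=h/2/np.tan(np.radians(c['vertical_fov'])/2)
    return np.array([[f,0,c['cx']],[0,f,c['cy']],[0,0,1]])
def ray(c,uv):
    p=cv2.undistortPoints(np.array(uv,float).reshape(-1,1,2),K(c),np.array(c['dist_coeffs'])).reshape(-1,2)
    R=np.array(c['R']);t=np.array(c['t'])
    return -R.T@t, np.c_[p,np.ones(len(p))]@R
def onplane(c,uv,z):
    o,d=ray(c,uv); return o+d*((z-o[2])/d[:,2])[:,None]
def proj(c,X):
    return cv2.projectPoints(np.array(X,float).reshape(-1,1,3),cv2.Rodrigues(np.array(c['R']))[0],np.array(c['t'],float),K(c),np.array(c['dist_coeffs']))[0].reshape(-1,2)
def save(n,im): cv2.imwrite(f'pics/{n}.png',im[:,:,::-1])
E
python3 - <<'E'
from h import *
ims=[]
for n in('top','side'):
    im=grab_frame(n); save(n+'0',im); c=get_calibration(n)
    print(n,c['vertical_fov'],-np.array(c['R']).T@c['t'])
    hsv=cv2.cvtColor(im,cv2.COLOR_RGB2HSV)
    m=cv2.inRange(hsv,(5,150,100),(18,255,255))
    for k in cv2.findContours(m,0,2)[0]:
        if cv2.contourArea(k)>60: print(cv2.contourArea(k),cv2.minAreaRect(k))
E
```

```text
top 51.258570521432745 [0.44353551 0.12446242 1.44990942]
side 54.524368080304 [0.08086401 0.83678099 0.87344627]
```

View pics/top0.png

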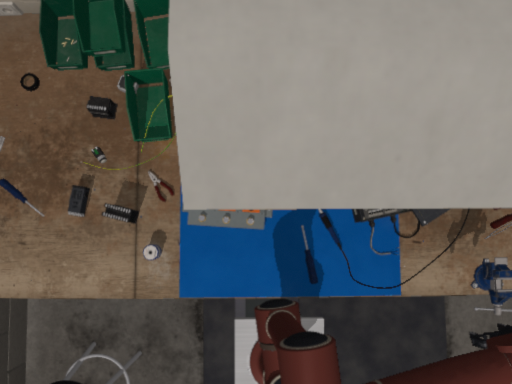

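View pics/side0.png

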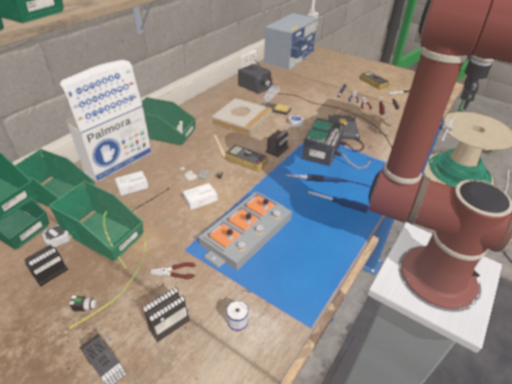

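The top view shows the three bolts at about (203,217), (227,218) and (251,219), with a shelf hiding the caps. The side view shows the block with three orange caps and their knobs at about (227,233), (246,215) and (263,200).

```bash
python3 - <<'E'
from h import *
c=get_calibration('top'); im=cv2.imread('pics/top0.png')
b=onplane(c,[(203,217),(227,218),(251,219)],.05)
print(b)
cs=get_calibration('side'); s=cv2.imread('pics/side0.png')
print(onplane(cs,[(227,233),(246,215),(263,200)],.072), proj(cs,b))
a=cv2.resize(im[190:250,170:290],None,fx=5,fy=5,interpolation=2)
d=cv2.resize(s[180:280,180:310],None,fx=6,fy=6,interpolation=2)[:,:600]
d=cv2.resize(s[185:275,190:300],None,fx=5.4,fy=5.4,interpolation=2)
cv2.imwrite('pics/c1.png',d)
print(onplane(c,[(180,200),(300,208)],.6), state()['tool_rot'],state()['gripper_width'])
E
```

```text
[[0.5080373  0.26590888 0.05      ]
 [0.50437047 0.1821721  0.05      ]
 [0.50066944 0.09833827 0.05      ]]
[[0.55342602 0.27678364 0.072     ]
 [0.55262055 0.18484093 0.072     ]
 [0.54888078 0.09831328 0.072     ]] [[241.87882272 242.77136358]
 [259.3416249  226.30998743]
 [275.33639033 211.23385896]]
[[0.51893537 0.25951716 0.6       ]
 [0.50138561 0.00385841 0.6       ]] [-8.97918706e-04  9.92580068e-01  1.21589482e-01 -7.32092810e-06] 0.998717544371825
```

View pics/c1.png

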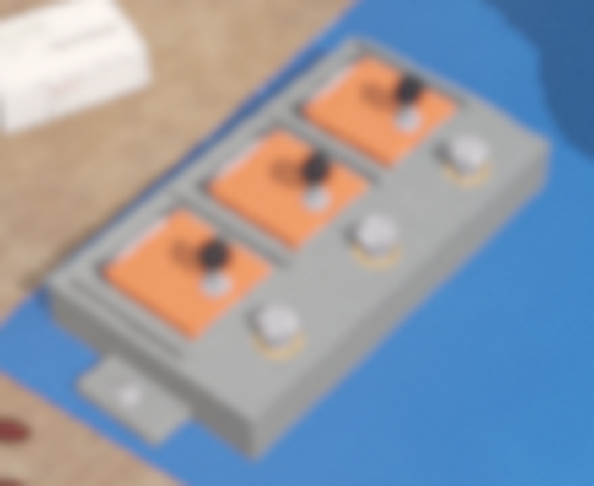

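The crop shows the caps, with knobs at full-picture positions of about (229.4,232), (248.5,215.9) and (265.6,201.9). The bolts are at (241.7,244.6), (259.6,228) and (276.3,213.1). Next I'll estimate the shelf height and work out the move.

```bash
python3 - <<'E'
from h import *
c=get_calibration('top'); cs=get_calibration('side')
o,d=ray(c,[(200,208),(500,208)]); n=np.cross(d[0],d[1])
o2,d2=ray(cs,[(20,42),(60,28),(100,14)])
print(o2+d2*((n@(o-o2))/(d2@n))[:,None])
print(onplane(cs,[(229.4,232),(248.5,215.9),(265.6,201.9)],.072))
print(onplane(cs,[(241.7,244.6),(259.6,228),(276.3,213.1)],.051))
print(np.array(c['R']))
E
```

```text
[[0.49370803 0.66170802 0.73733693]
 [0.49344232 0.61539814 0.73930118]
 [0.49312015 0.56229743 0.7418096 ]]
[[0.55024522 0.26961552 0.072     ]
 [0.54422953 0.18346963 0.072     ]
 [0.53725251 0.10077742 0.072     ]]
[[0.50381234 0.2724509  0.051     ]
 [0.49925828 0.18825507 0.051     ]
 [0.49315507 0.1045087  0.051     ]]
[[-0.00367232 -0.99971476  0.02359879]
 [-0.99521492  0.00134951 -0.09770074]
 [ 0.09764102 -0.02384466 -0.99493601]]
```

Emit:
{"op": "move_arm", "data": {"targets": [[[0,0,0,0,0.96],[0,0,0,0,0.96],[0,0,0,0,0.96],[0,0.022,-0.064,0,0],[0,0.022,-0.064,0,0]]]}}

```text
time: 0.52
tool_pos: [0.1812, -0.531, 0.2546]
tool_rot: [-0.001, 1.0, -0.03, -0.0]
contact_force: [-0.2, 0.0, 1.3]
gripper_width: 0.303
grasp_force: 0.0
```

Emit:
{"op": "move_arm", "data": {"targets": [[[0,0.022,-0.064,0,0],[0,0.022,-0.064,0,0],[0,0.022,-0.064,0,0],[0,0.022,-0.064,0,0],[0,0.022,-0.064,0,0]]]}}

```text
time: 0.93
tool_pos: [0.2588, -0.3415, 0.2556]
tool_rot: [-0.0, 1.0, -0.029, -0.0]
contact_force: [0.5, -0.2, 1.2]
gripper_width: -0.0
grasp_force: 0.0
```

Emit:
{"op": "move_arm", "data": {"targets": [[[0,0.022,-0.064,0,0],[0,0.022,-0.064,0,0],[0,0.022,-0.064,0,0],[0,0.022,-0.064,0,0],[0,0.022,-0.064,0,0]]]}}

```text
time: 1.35
tool_pos: [0.3356, -0.1537, 0.256]
tool_rot: [0.0, 1.0, -0.029, 0.0]
contact_force: [1.2, -0.5, -0.4]
gripper_width: 0.002
grasp_force: 0.0
```

Emit:
{"op": "move_arm", "data": {"targets": [[[0,0.022,-0.064,0,0],[0,0.022,-0.064,0,0],[0,0.022,-0.064,0,0],[0,0.022,-0.064,0,0],[0,0.022,-0.064,0,0]]]}}

```text
time: 1.77
tool_pos: [0.4126, 0.0345, 0.2561]
tool_rot: [0.0, 1.0, -0.029, 0.0]
contact_force: [0.4, -0.8, -0.2]
gripper_width: -0.003
grasp_force: 0.0
```

Emit:
{"op": "move_arm", "data": {"targets": [[[0,0.022,-0.064,0,0],[0,0.022,-0.064,0,0],[0,0.022,-0.064,0,0],[0,0.022,-0.064,0,0],[0,0,0,0,0]]]}}

```text
time: 2.18
tool_pos: [0.4748, 0.1877, 0.255]
tool_rot: [-0.001, 1.0, -0.026, -0.001]
contact_force: [-0.7, -0.8, -0.6]
gripper_width: 0.002
grasp_force: 0.0
```

```bash
python3 - <<'E'
from h import *
c=get_calibration('wrist'); im=grab_frame('wrist'); save('w1',im)
print(state()['tool_pos'],-np.array(c['R']).T@c['t'])
print(proj(c,[(.506,.269,.052),(.502,.185,.052),(.497,.101,.052),(.55,.267,.072),(.545,.183,.072),(.541,.1,.072)]))
E
```

```text
[0.47415356 0.18525676 0.25505377] [0.54870459 0.18314247 0.3726311 ]
[[184.84152675 150.4474665 ]
 [254.84178147 150.17419931]
 [324.92714888 150.94301188]
 [177.14336101 112.59446559]
 [254.75725975 113.08398403]
 [331.46287594 113.15292949]]
```

View pics/w1.png

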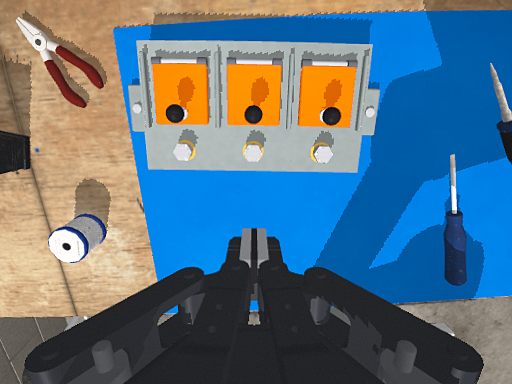

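The wrist view shows the bolts at (183,152.5), (253,152) and (322,153), and the knobs at (175,113.5), (253,114.5) and (331,115.5). They lie within 2–3 mm of the estimates.

```bash
python3 - <<'E'
from h import *
c=get_calibration('wrist'); im=cv2.imread('pics/w1.png')
m=cv2.inRange(im,(0,0,0),(45,45,45)); m[:95]=0;m[130:]=0;m[:,:150]=0;m[:,350:]=0
k=[]
for q in cv2.findContours(m,0,2)[0]:
    if cv2.contourArea(q)>80: k.append(cv2.minEnclosingCircle(q)[0]); print(cv2.minEnclosingCircle(q))
print(onplane(c,k,.072)); b=onplane(c,[(183,152.5),(253,152),(322,153)],.052)
print(b,np.degrees(np.arctan2(-(b[0]-b[2])[0],(b[0]-b[2])[1])))
w=state()['tool_rot'];print(w,np.degrees(2*np.arctan2(w[2],w[1])),state()['tool_pos'])
E
```

```text
((330.9545593261719, 115.68181610107422), 9.05113697052002)
((253.03030395507812, 113.74242401123047), 8.796137809753418)
((174.5, 113.0), 9.013978004455566)
[[0.53741885 0.09751504 0.072     ]
 [0.54355734 0.18198204 0.072     ]
 [0.54898216 0.26695279 0.072     ]]
[[0.50291092 0.26856482 0.052     ]
 [0.4990565  0.1844003  0.052     ]
 [0.4936951  0.10150881 0.052     ]] -3.157581953828204
[ 1.87674987e-04  9.99650367e-01 -2.64082995e-02 -1.30763767e-03] -3.02652270245513 [0.47415356 0.18525676 0.25505377]
```

Emit:
{"op": "move_arm", "data": {"targets": [[[0,0.042,0,0,0.08],[0,0,0,0.066,0],[0,0,0,0.066,0],[0,0,0,0.066,0],[0,0,0,0.066,0]]]}}

```text
time: 2.65
tool_pos: [0.499, 0.18, 0.0965]
tool_rot: [0.0, 0.999, -0.034, 0.0]
contact_force: [1.4, 0.0, 0.5]
gripper_width: 0.001
grasp_force: 0.0
```

Emit:
{"op": "move_arm", "data": {"targets": [[[0,0,0,0.01,0],[0,0,0,0.01,0],[0,0,0,0.003,0],[0,0,0,0,0]]]}}

```text
time: 2.98
tool_pos: [0.5009, 0.1811, 0.0865]
tool_rot: [-0.0, 0.999, -0.033, 0.002]
contact_force: [1.6, 0.4, -0.1]
gripper_width: -0.002
grasp_force: 0.0
```

Emit:
{"op": "move_arm", "data": {"targets": [[[0,0,-0.005,0.005,0],[0,0,0,0.005,0],[0,0,0,0.003,0],[0,0,0,0,0]]]}}

```text
time: 3.32
tool_pos: [0.5004, 0.1844, 0.0772]
tool_rot: [-0.0, 0.999, -0.033, 0.001]
contact_force: [0.7, 0.3, 1.5]
gripper_width: -0.002
grasp_force: 0.7
```

Emit:
{"op": "move_arm", "data": {"targets": [[[0,0,0,0.003,0],[0,0,0,0,0]]]}}

```text
time: 3.48
tool_pos: [0.5003, 0.1844, 0.0752]
tool_rot: [-0.0, 0.999, -0.033, 0.001]
contact_force: [1.4, 0.4, 3.4]
gripper_width: -0.001
grasp_force: 1.1
```

Emit:
{"op": "move_arm", "data": {"targets": [[[0,0,0,0.003,0],[0,0,0,0,0]]]}}

```text
time: 3.65
tool_pos: [0.5, 0.1842, 0.073]
tool_rot: [-0.0, 0.999, -0.033, 0.001]
contact_force: [2.6, 0.3, 2.1]
gripper_width: 0.004
grasp_force: 1.3
```

Emit:
{"op": "move_arm", "data": {"targets": [[[0,0,0,0.003,0],[0,0,0,0,0]]]}}

```text
time: 3.82
tool_pos: [0.5001, 0.1843, 0.0715]
tool_rot: [-0.0, 0.999, -0.033, 0.001]
contact_force: [0.8, -0.4, 4.9]
gripper_width: -0.001
grasp_force: 2.5
```

Emit:
{"op": "move_arm", "data": {"targets": [[[0,0,0,0.003,0],[0,0,0,0,0]]]}}

```text
time: 3.98
tool_pos: [0.5002, 0.1843, 0.0713]
tool_rot: [-0.0, 0.999, -0.033, 0.0]
contact_force: [-4.9, -0.6, 13.9]
gripper_width: -0.003
grasp_force: 7.4
```

Emit:
{"op": "move_arm", "data": {"targets": [[[0,0,0,0.003,0],[0,0,0,0,0]]]}}

```text
time: 4.15
tool_pos: [0.5004, 0.1844, 0.0712]
tool_rot: [0.0, 0.999, -0.033, -0.0]
contact_force: [-9.7, -2.6, 24.4]
gripper_width: -0.002
grasp_force: 12.2
```

Emit:
{"op": "move_arm", "data": {"targets": [[[0,0,0,-0.065,0],[0,0,0,-0.065,0],[55,0,0,-0.065,0],[55,0,0,-0.065,0],[55,0,0,0,0]]]}}

```text
time: 4.57
tool_pos: [0.5031, 0.1848, 0.2324]
tool_rot: [-0.002, 0.999, -0.033, 0.007]
contact_force: [1.3, 1.0, 2.1]
gripper_width: 0.421
grasp_force: 0.0
```

```bash
python3 - <<'E'
from h import *
c=get_calibration('wrist'); im=grab_frame('wrist'); cw=im; s=grab_frame('side')
print(state()['tool_pos'])
m=cv2.inRange(im,(0,0,0),(45,45,45)); m[140:]=0
for q in cv2.findContours(m,0,2)[0]:
    if cv2.contourArea(q)>80: p,r=cv2.minEnclosingCircle(q); print(p,r,onplane(c,[p],.072))
a=cv2.resize(s[185:275,190:300],None,fx=5,fy=5,interpolation=2)
b=cv2.resize(im[60:384],None,fx=.98,fy=.98) if 0 else im[0:290,90:420]
h=max(a.shape[0],b.shape[0]*1)
o=np.zeros((460,800,3),np.uint8); bb=cv2.resize(b,(250,220)); o[:450,:550]=a; o[:220,550:]=bb; save('v2',o)
b0=cv2.imread('pics/side0.png')[:,:,::-1]; print(np.abs(s[205:250,225:290].astype(int)-b0[205:250,225:290]).mean())
o[:]=0; 
E
```

```text
[0.50016553 0.1840938  0.22498961]
7.006381766381766
```

View pics/v2.png

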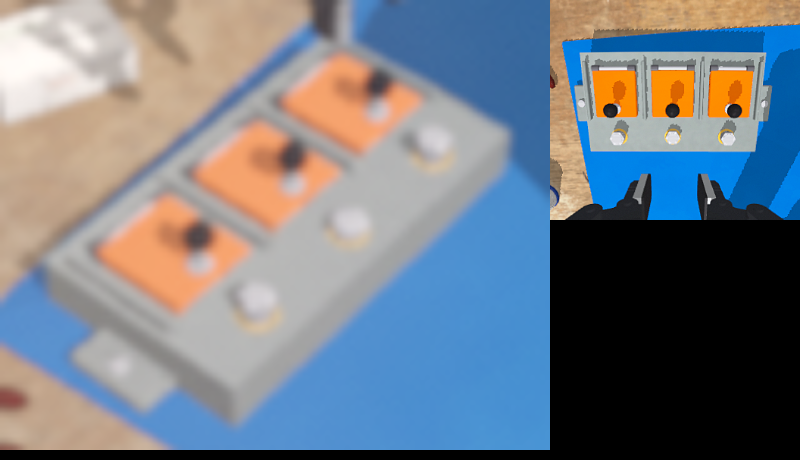

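The side view shows the middle bolt now sitting lower than its neighbours (350,223), where it stood higher before, so bolt 2 is the loose one. Cap 2 is next.

Emit:
{"op": "move_arm", "data": {"targets": [[[55,0.036,0,0,0],[55,0.036,0,0,0],[55,0,0,0.06,0],[55,0,0,0.06,0],[55,0,0,0,0]]]}}

```text
time: 5.08
tool_pos: [0.5361, 0.1797, 0.1401]
tool_rot: [0.002, 0.999, -0.033, -0.009]
contact_force: [-2.8, -0.4, -2.1]
gripper_width: 0.548
grasp_force: 0.0
```

```bash
python3 - <<'E'
from h import *
c=get_calibration('wrist'); im=grab_frame('wrist'); save('w3',im); st=state()
print(st['tool_pos'],st['gripper_width'],proj(c,[(.5436,.1825,.072),st['tool_pos']]))
E
```

```text
[0.53773147 0.18012844 0.14378152] 0.5539045220970868 [[248.10889096 202.60075906]
 [251.55164211 264.87839801]]
```

View pics/w3.png

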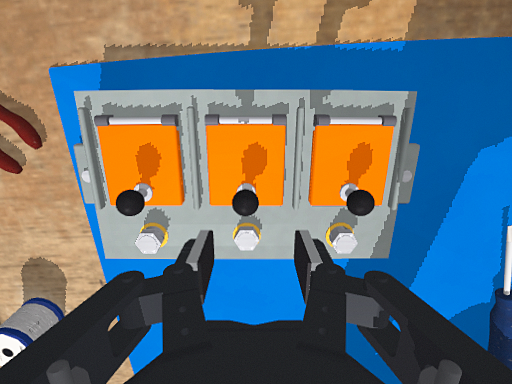

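The ball of knob 2 is at (246,202) and is centred between the fingers. I'll let the arm settle and check the pose.

Emit:
{"op": "move_arm", "data": {"targets": [[[55,0,0,0.04,0],[55,0,0,0,0],[55,0,0,0,0]]]}}

```text
time: 5.38
tool_pos: [0.5418, 0.1811, 0.1271]
tool_rot: [0.0, 0.999, -0.033, -0.001]
contact_force: [0.4, 0.2, 0.7]
gripper_width: 0.548
grasp_force: 0.0
```

Emit:
{"op": "move_arm", "data": {"targets": [[[55,0.003,-0.004,0.039,0],[55,0,0,0.039,0],[55,0,0,0,0],[55,0,0,0,0]]]}}

```text
time: 5.72
tool_pos: [0.5443, 0.1835, 0.081]
tool_rot: [0.0, 0.999, -0.033, -0.001]
contact_force: [0.4, 1.1, -0.1]
gripper_width: 0.548
grasp_force: 0.0
```

Emit:
{"op": "move_arm", "data": {"targets": [[[0,0,0,0,0],[0,0,0,0,0],[0,0,0,0,0],[0,0,0,0,0],[0,0,0,0,0]]]}}

```text
time: 6.13
tool_pos: [0.5458, 0.1849, 0.0827]
tool_rot: [-0.002, 0.999, -0.033, 0.002]
contact_force: [-1.4, 5.5, 3.4]
gripper_width: 0.192
grasp_force: 58.5
```

```bash
python3 - <<'E'
from h import *
im=grab_frame('wrist'); s=grab_frame('side'); st=state(); print(st['gripper_width'],st['tool_pos'],st['contact_force'])
o=np.zeros((500,800,3),np.uint8); o[:450,:400]=cv2.resize(im[120:345,150:350],(400,450)); o[:400,400:]=cv2.resize(s[175:255,210:290],(400,400),interpolation=2); save('v4',o)
E
```

```text
0.19902018106520428 [0.54575511 0.18483964 0.08267552] [-1.60016448  5.97668925  2.94108682]
```

View pics/v4.png

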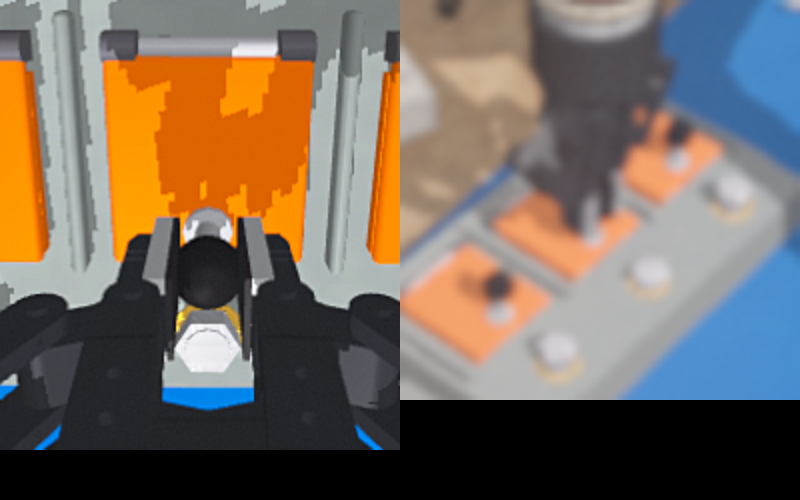

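The fingers hold the ball of knob 2 squarely, about (208,270) in the crop's left part. Now the lift along the hinge arc.

Emit:
{"op": "move_arm", "data": {"targets": [[[0,0.006,0,-0.0095,0],[0,0.006,0,-0.0095,0],[0,0.008,0,-0.008,0],[0,0.008,0,-0.008,0],[0,0,0,0,0]]]}}

```text
time: 6.65
tool_pos: [0.5613, 0.184, 0.103]
tool_rot: [-0.002, 0.999, -0.033, -0.001]
contact_force: [-1.5, 9.8, 6.3]
gripper_width: 0.191
grasp_force: 61.0
```

Emit:
{"op": "move_arm", "data": {"targets": [[[0,0.0093,-0.002,-0.006,0],[0,0.0093,0,-0.006,0],[0,0.0104,0,-0.004,0],[0,0.0104,0,-0.004,0],[0,0,0,0,0]]]}}

```text
time: 7.07
tool_pos: [0.5863, 0.1823, 0.1124]
tool_rot: [-0.0, 0.999, -0.033, 0.002]
contact_force: [5.6, 5.2, -12.6]
gripper_width: 0.16
grasp_force: 67.8
```

Emit:
{"op": "move_arm", "data": {"targets": [[[0,0.0125,0,-0.002,0],[0,0.0125,0,-0.002,0],[0,0,0,0,0],[0,0,0,0,0]]]}}

```text
time: 7.4
tool_pos: [0.6012, 0.1807, 0.1172]
tool_rot: [0.0, 0.999, -0.033, 0.001]
contact_force: [-0.2, 0.1, 0.1]
gripper_width: -0.001
grasp_force: 0.0
```

```bash
python3 - <<'E'
from h import *
im=grab_frame('wrist'); s=grab_frame('side'); st=state(); print(st['gripper_width'],st['grasp_force'],st['tool_pos'],st['contact_force'])
o=np.zeros((500,800,3),np.uint8); o[:450,:400]=cv2.resize(im[120:345,150:350],(400,450)); o[:400,400:]=cv2.resize(s[175:255,210:290],(400,400),interpolation=2); save('v5',o)
E
```

```text
-1.592151389128843e-05 0.0 [0.60040957 0.18084241 0.11664244] [-0.05918002 -0.01491176  0.42967909]
```

View pics/v5.png

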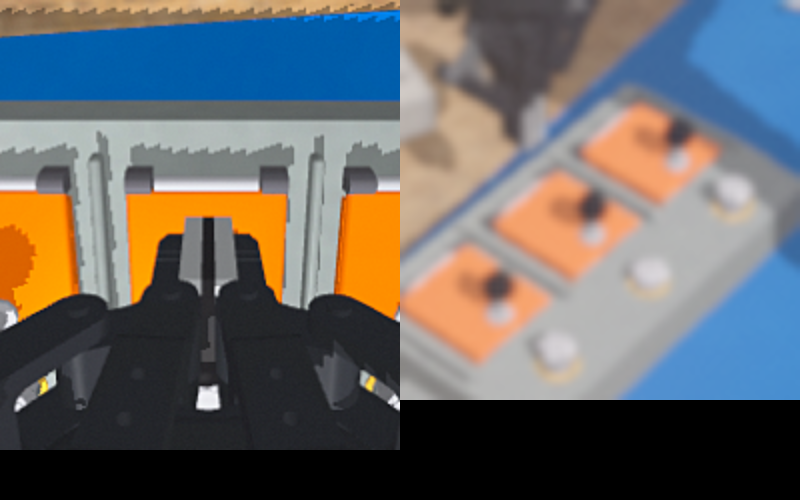

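The fingers are shut and empty, and the side view shows cap 2 closed again, so the ball slipped out. I'll check where it sat in the grip.

```bash
python3 - <<'E'
from h import *
c=get_calibration('wrist'); st=state(); R=np.array(c['R']); C=-R.T@c['t']; off=C-st['tool_pos']
def at(tp): d=dict(c); d['t']=-R@(np.array(tp)+off); return d
print('off',off)
g=at([.5458,.1849,.0827]); print('ball at grip',onplane(g,[(254,255)],.072), 'r px',np.ptp(proj(g,[(.5458,.174,.072),(.5458,.194,.072)])[:,0])/2)
# where tips/pads project at the grip pose
print(proj(g,[(.5458,.1849,.0577),(.5458+.011,.1849,.0577),(.5458-.011,.1849,.0577),(.5458+.011,.1849,.0827)]))
n=at([.6004,.1808,.1166]); print('now tip',proj(n,[(.6004+.011,.1808,.0916),(.6004,.1808,.0916),(.6004-.011,.1808,.0916),(.6004-.011,.1808,.13)]))
im=grab_frame('wrist'); m=cv2.inRange(im,(0,0,0),(45,45,45))
E
```

```text
off [ 0.07347096 -0.00538236  0.1178303 ]
ball at grip [[0.54431928 0.18434394 0.072     ]] r px 18.44837936855103
[[252.89314434 240.36324847]
 [251.63967626 223.28178382]
 [254.09494582 256.72374607]
 [251.2263937  243.88534472]]
now tip [[251.63967626 223.28178382]
 [252.89314434 240.36324847]
 [254.09494582 256.72374607]
 [254.14584597 299.46671893]]
```

Emit:
{"op": "move_arm", "data": {"targets": [[[0,0,0,-0.034,0],[55,-0.0468,0,0,0],[55,-0.0468,0,0,0],[55,0,0,0,0],[55,0,0,0,0]]]}}

```text
time: 7.97
tool_pos: [0.5426, 0.1848, 0.1361]
tool_rot: [0.0, 0.999, -0.033, -0.0]
contact_force: [0.6, 0.0, 0.6]
gripper_width: 0.544
grasp_force: 0.0
```

Emit:
{"op": "move_arm", "data": {"targets": [[[55,0,0,0,0],[55,0,0,0,0]]]}}

```text
time: 8.13
tool_pos: [0.5449, 0.1847, 0.1369]
tool_rot: [-0.0, 0.999, -0.033, 0.001]
contact_force: [0.2, -0.7, 0.3]
gripper_width: 0.552
grasp_force: 0.0
```

```bash
python3 - <<'E'
from h import *
c=get_calibration('wrist'); st=state(); im=grab_frame('wrist')
print(st['tool_pos'],st['gripper_width'],st['contact_force'])
m=cv2.inRange(im,(0,0,0),(45,45,45)); save('w6',im); print(proj(c,[(.5443,.184,.072)]))
x,y=proj(c,[(.5443,.184,.072)])[0].astype(int); sub=m[y-35:y+35,x-30:x+30]
for q in cv2.findContours(sub,0,2)[0]:
    if cv2.contourArea(q)>150:
        p,r=cv2.minEnclosingCircle(q); p=(p[0]+x-30,p[1]+y-35); print(p,r,onplane(c,[p],.072))
E
```

```text
[0.54488635 0.18472536 0.1368681 ] 0.5522117217090436 [ 0.15174416 -0.66371881  0.28391915]
[[254.14405405 215.80890853]]
(np.float64(253.30110549926758), np.float64(216.44475173950195)) 13.064794540405273 [[0.54383847 0.18465061 0.072     ]]
```

Emit:
{"op": "move_arm", "data": {"targets": [[[55,-0.0015,0,0.049,0],[55,0,0,0.049,0],[55,0,0,0,0],[55,0,0,0,0]]]}}

```text
time: 8.52
tool_pos: [0.542, 0.1844, 0.0757]
tool_rot: [0.001, 0.999, -0.033, -0.002]
contact_force: [0.5, 0.9, 0.3]
gripper_width: 0.553
grasp_force: 0.0
```

Emit:
{"op": "move_arm", "data": {"targets": [[[0,0,0,0,0],[0,0,0,0,0],[0,0,0,0,0],[0,0,0,0,0],[0,0,0,0,0]]]}}

```text
time: 8.93
tool_pos: [0.5445, 0.1852, 0.0793]
tool_rot: [-0.001, 0.999, -0.033, 0.002]
contact_force: [0.7, 0.8, 2.5]
gripper_width: 0.192
grasp_force: 58.4
```

Emit:
{"op": "move_arm", "data": {"targets": [[[0,0.006,0,-0.0095,0],[0,0.006,0,-0.0095,0],[0,0,0,0,0],[0,0,0,0,0]]]}}

```text
time: 9.27
tool_pos: [0.5498, 0.1847, 0.0886]
tool_rot: [-0.0, 0.999, -0.033, -0.001]
contact_force: [-0.3, 3.3, -4.0]
gripper_width: 0.189
grasp_force: 58.7
```

Emit:
{"op": "move_arm", "data": {"targets": [[[0,0.0075,0,-0.008,0],[0,0.008,0,-0.008,0],[0,0,0,0,0],[0,0,0,0,0]]]}}

```text
time: 9.6
tool_pos: [0.5599, 0.184, 0.098]
tool_rot: [-0.0, 0.999, -0.033, 0.0]
contact_force: [2.5, 5.4, -7.8]
gripper_width: 0.195
grasp_force: 58.6
```

```bash
python3 - <<'E'
from h import *
im=grab_frame('wrist'); s=grab_frame('side'); st=state(); print(st['gripper_width'],st['grasp_force'],st['tool_pos'],st['contact_force'])
o=np.zeros((500,800,3),np.uint8); o[:450,:400]=cv2.resize(im[120:345,150:350],(400,450)); o[:400,400:]=cv2.resize(s[175:255,210:290],(400,400),interpolation=2); save('v7',o)
E
```

```text
0.19749848250449625 58.583884835243225 [0.55972364 0.18397336 0.09785364] [ 2.61108112  4.30546028 -7.56760841]
```

View pics/v7.png

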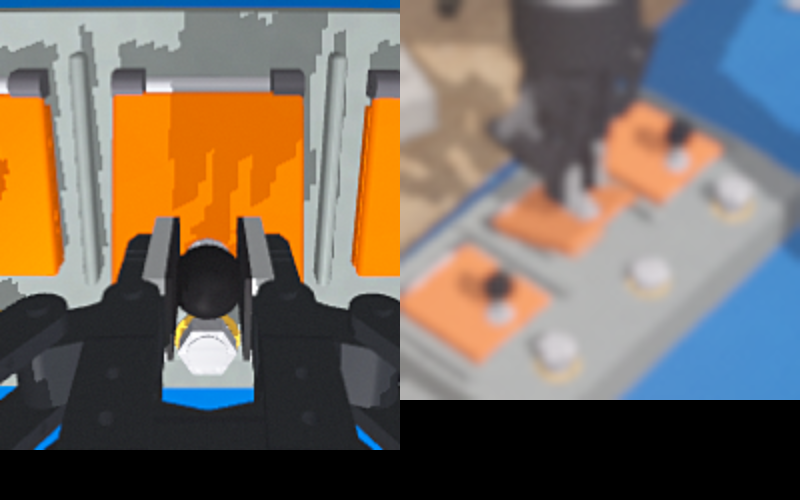

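The ball is still between the fingers at about (210,280) in the crop and cap 2 is partly open. The force shows I'm pulling slightly outward, so I'll tighten the arc.

Emit:
{"op": "move_arm", "data": {"targets": [[[0,0.0102,0,-0.0051,0],[0,0.0102,0,-0.0051,0],[0,0,0,0,0],[0,0,0,0,0]]]}}

```text
time: 10.03
tool_pos: [0.5725, 0.1833, 0.1045]
tool_rot: [-0.0, 0.999, -0.032, 0.001]
contact_force: [2.6, 5.8, -6.2]
gripper_width: 0.196
grasp_force: 60.3
```

Emit:
{"op": "move_arm", "data": {"targets": [[[0,0.0108,-0.001,-0.0028,0],[0,0.0108,0,-0.0028,0],[0,0,0,0,0],[0,0,0,0,0]]]}}

```text
time: 10.37
tool_pos: [0.5858, 0.1822, 0.109]
tool_rot: [0.0, 0.999, -0.033, 0.001]
contact_force: [-0.3, 0.2, 1.2]
gripper_width: 0.002
grasp_force: 0.0
```

```bash
python3 - <<'E'
from h import *
im=grab_frame('wrist'); s=grab_frame('side'); st=state(); print(st['gripper_width'],st['grasp_force'],st['tool_pos'],st['contact_force'])
o=np.zeros((500,800,3),np.uint8); o[:450,:400]=cv2.resize(im[120:345,150:350],(400,450)); o[:400,400:]=cv2.resize(s[175:255,210:290],(400,400),interpolation=2); save('v8',o)
E
```

```text
0.0030473954745742645 0.0 [0.58502206 0.18237252 0.10844345] [0.69752343 0.04644561 0.59112418]
```

View pics/v8.png

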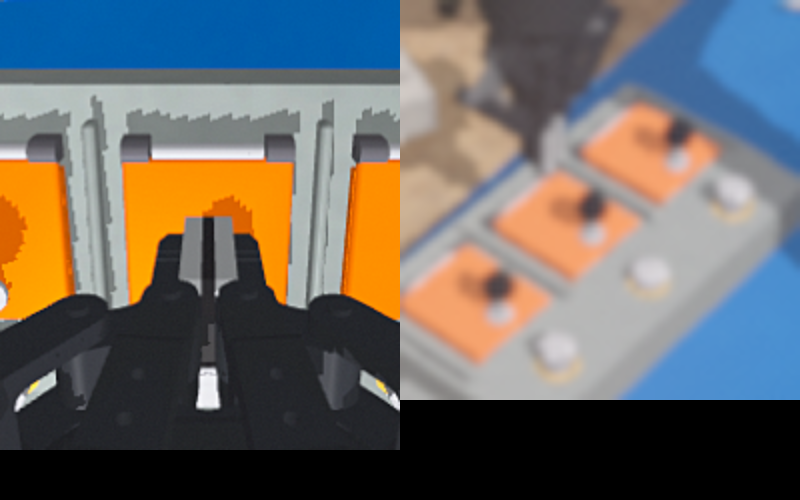

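The fingers are empty again, with cap 2 shut in the side view. The tension felt both times suggests the hinge is nearer than I assumed, so I'll check it in the saved picture.

```bash
python3 - <<'E'
from h import *
c=get_calibration('wrist'); st=state(); R=np.array(c['R']); off=-R.T@np.array(c['t'])-st['tool_pos']
im=cv2.imread('pics/w1.png'); 
def at(tp): d=dict(c); d['t']=-R@(np.array(tp)+off); return d
for n,tp in(('w1',[.4742,.1853,.2551]),('w6',[.5449,.1847,.1369])):
    im=cv2.imread(f'pics/{n}.png'); g=at(tp); hs=cv2.cvtColor(im,cv2.COLOR_BGR2HSV)
    x,y=proj(g,[(.575,.182,.046)])[0]; col=hs[:,int(x)+10]; o=np.where((col[:,1]>180)&(col[:,0]<20))[0]; o=o[o<y+60]
    print(n,o.min(),o.max(), 'cap far/near',onplane(g,[(x+10,o.min()),(x+10,o.max())],.046)[:,:2])
    k=(proj(g,[(.5438,.1847,.072)])); print('knob',k)
    print(im[o.min()-14:o.min()+2,int(x)+10].tolist())
    print('predicted rows hinge .6013:',proj(g,[(.6013,.18,.046),(.595,.18,.046)])[:,1])
E
```

```text
w1 65 124 cap far/near [[0.59617311 0.1692881 ]
 [0.53151864 0.17307248]]
knob [[249.68071712 114.29513781]]
[[191, 192, 183], [129, 129, 124], [125, 124, 120], [128, 129, 122], [129, 130, 124], [126, 128, 122], [128, 130, 122], [125, 126, 117], [137, 134, 130], [192, 184, 183], [230, 225, 225], [245, 240, 235], [249, 239, 232], [149, 164, 234], [0, 128, 255], [0, 150, 255]]
predicted rows hinge .6013: [60.74563308 66.78807055]
w6 138 209 cap far/near [[0.59741978 0.17283455]
 [0.53925631 0.175983  ]]
knob [[253.13858713 216.45500183]]
[[124, 126, 119], [124, 126, 119], [126, 127, 120], [125, 124, 119], [126, 126, 120], [120, 121, 116], [124, 125, 121], [152, 147, 146], [180, 174, 171], [215, 206, 204], [230, 225, 225], [238, 232, 232], [253, 245, 235], [214, 203, 218], [13, 108, 232], [0, 128, 254]]
predicted rows hinge .6013: [133.495632   141.77405727]
```

```bash
python3 - <<'E'
from h import *
c=get_calibration('wrist'); st=state(); R=np.array(c['R']); off=-R.T@np.array(c['t'])-st['tool_pos']
for n,tp in(('v4',[.5458,.1848,.0827]),('v7',[.5597,.1840,.0979])):
    im=cv2.imread(f'pics/{n}.png')[:450,:400]; g=im.max(2)
    for cx in (204,210,216):
        col=g[:,cx]; d=np.where(col[225:340]<70)[0]+225
        a,b=d.min(),d.max()
        rows=np.array([a,b])/2+120
        _,r=ray(c,[(150+cx/2,rows[0]),(150+cx/2,rows[1])]); r/=np.linalg.norm(r,axis=1)[:,None]
        half=np.arccos(r[0]@r[1])/2; L=.010/np.sin(half); m=r.sum(0);m/=np.linalg.norm(m)
        p=off+L*m; print(n,cx,a,b,'ball in tool-world offset mm',np.round(p*1000,1),'abs',np.round(p+tp,4))
E
```

```text
v4 204 236 309 ball in tool-world offset mm [ -4.7   0.7 -15.2] abs [0.5411 0.1855 0.0675]
v4 210 236 308 ball in tool-world offset mm [ -5.7  -0.9 -17.1] abs [0.5401 0.1839 0.0656]
v4 216 237 307 ball in tool-world offset mm [ -8.1  -2.5 -20.9] abs [0.5377 0.1823 0.0618]
v7 204 245 318 ball in tool-world offset mm [ -7.3   0.9 -14.9] abs [0.5524 0.1849 0.083 ]
v7 210 246 318 ball in tool-world offset mm [ -8.7  -0.7 -16.7] abs [0.551  0.1833 0.0812]
v7 216 246 317 ball in tool-world offset mm [ -9.8  -2.4 -18.6] abs [0.5499 0.1816 0.0793]
```

Emit:
{"op": "move_arm", "data": {"targets": [[[0,0,0,-0.042,0],[55,-0.04,0,0,0],[55,-0.04,0,0,0],[55,0,0,0,0],[55,0,0,0,0]]]}}

```text
time: 10.88
tool_pos: [0.5359, 0.1858, 0.1331]
tool_rot: [0.0, 0.999, -0.033, -0.0]
contact_force: [0.1, -0.2, 0.2]
gripper_width: 0.548
grasp_force: 0.0
```

Emit:
{"op": "move_arm", "data": {"targets": [[[55,0,0,0.02,0],[55,0,0,0,0],[55,0,0,0,0]]]}}

```text
time: 11.13
tool_pos: [0.5366, 0.1855, 0.1197]
tool_rot: [0.0, 0.999, -0.033, -0.001]
contact_force: [-0.0, 0.3, 0.6]
gripper_width: 0.548
grasp_force: 0.0
```

Emit:
{"op": "move_arm", "data": {"targets": [[[55,0,0,0.036,0],[55,0,0,0.036,0],[55,0,0,0,0],[55,0,0,0,0],[55,0,0,0,0]]]}}

```text
time: 11.55
tool_pos: [0.5376, 0.1859, 0.0787]
tool_rot: [-0.0, 0.999, -0.033, 0.0]
contact_force: [-0.1, -0.2, 1.1]
gripper_width: 0.549
grasp_force: 0.0
```

Emit:
{"op": "move_arm", "data": {"targets": [[[0,0,0,0,0],[0,0,0,0,0],[0,0,0,0,0],[0,0,0,0,0],[0,0,0,0,0]]]}}

```text
time: 11.97
tool_pos: [0.5375, 0.1858, 0.079]
tool_rot: [0.0, 0.999, -0.033, 0.001]
contact_force: [-0.7, -2.2, 2.8]
gripper_width: 0.193
grasp_force: 58.4
```

```bash
cat > t.py <<'E'
from h import *
def track(name):
    c=get_calibration('wrist'); st=state(); im=grab_frame('wrist'); save(name,im)
    tp=np.array(st['tool_pos']); R=np.array(c['R']); off=-R.T@np.array(c['t'])-tp
    g=cv2.resize(im.max(2)[120:345,150:350],(400,450)); res=[]
    for cx in range(202,216,3):
        d=np.where(g[215:400,cx]<70)[0]+215
        runs=np.split(d,np.where(np.diff(d)>2)[0]+1); d=max(runs,key=len); a,b=d.min(),d.max()
        _,r=ray(c,[(150+cx/2,120+a/2),(150+cx/2,120+b/2)]); r/=np.linalg.norm(r,axis=1)[:,None]
        L=.010/np.sin(np.arccos(r[0]@r[1])/2); m=r.sum(0); m/=np.linalg.norm(m)
        res.append(np.r_[off+L*m,a,b])
    q=np.median(res,0); p=q[:3]
    # robust: combine the mid ray with the known hinge circle (r=64 mm about x=.6013+, z=.043)
    dirn=(p-off)/np.linalg.norm(p-off); C=off+tp
    ls=np.linspace(.08,.2,2401); P=C+ls[:,None]*dirn
    rad=np.hypot(P[:,0]-.6013,P[:,2]-.043); i=[j for j in range(2400) if (rad[j]-.064)*(rad[j+1]-.064)<0]
    print(name,'rows',q[3:],'tool',tp.round(4),'F',np.round(st['contact_force'],1),'T',np.round(st['ft_torque'],2),'w',round(st['gripper_width'],3),'g',round(st['grasp_force'],1))
    print(' raw off mm',np.round(p*1000,1))
    for j in i: 
        a=P[j]; print(' circle: off',np.round((a-tp)*1000,1),'theta',round(np.degrees(np.arctan2(a[2]-.043,.6013-a[0]))-27,1))
E
python3 -c "
from t import *
track('t0')"
```

```text
t0 rows [215. 288.] tool [0.5375 0.1858 0.079 ] F [-0.7 -2.2  2.8] T [-0.24  0.01 -0.04] w 0.193 g 58.4
 raw off mm [  1.4  -0.7 -16.1]
```

Emit:
{"op": "move_arm", "data": {"targets": [[[0,0.005,0,-0.011,0],[0,0.007,0,-0.0105,0],[0,0,0,0,0]]]}}

```text
time: 12.27
tool_pos: [0.5444, 0.1852, 0.0911]
tool_rot: [-0.0, 0.999, -0.033, -0.0]
contact_force: [1.8, 0.1, -4.9]
gripper_width: 0.192
grasp_force: 58.6
```

```bash
sed -i 's/215:400/190:400/;s/+215/+190/' t.py; python3 -c "
from t import *
track('t1')"
```

```text
t1 rows [212. 285.] tool [0.5444 0.1852 0.0911] F [ 1.8  0.1 -4.9] T [-0.04 -0.07 -0.09] w 0.192 g 58.6
 raw off mm [  2.3  -0.8 -16.2]
 circle: off [ 5.7 -1.1 -9.7] theta 9.9
 circle: off [ -3.5  -0.5 -27. ] theta -7.8
```

Emit:
{"op": "move_arm", "data": {"targets": [[[0,0.009,0,-0.0105,0],[0,0.0095,0,-0.0095,0],[0,0,0,0,0]]]}}

```text
time: 12.57
tool_pos: [0.555, 0.1846, 0.1045]
tool_rot: [0.0, 0.999, -0.033, -0.002]
contact_force: [-6.6, -1.2, 3.7]
gripper_width: 0.19
grasp_force: 58.9
```

```bash
python3 -c "
from t import *
track('t2')"
```

```text
t2 rows [205. 276.] tool [0.555  0.1846 0.1045] F [-6.6 -1.2  3.7] T [-0.2   1.3  -0.04] w 0.19 g 58.9
 raw off mm [  2.4  -0.8 -20.4]
 circle: off [  7.5  -1.1 -10.6] theta 25.7
 circle: off [-17.6   0.4 -59.1] theta -24.8
```

Emit:
{"op": "move_arm", "data": {"targets": [[[0,0.0085,0,-0.008,0],[0,0.0105,0,-0.0065,0],[0,0,0,0,0]]]}}

```text
time: 12.87
tool_pos: [0.5676, 0.1838, 0.1149]
tool_rot: [0.0, 0.999, -0.033, 0.0]
contact_force: [-6.6, -2.5, 9.8]
gripper_width: 0.136
grasp_force: 68.8
```

```bash
python3 -c "
from t import *
track('t3')"
```

```text
t3 rows [190. 255.] tool [0.5676 0.1838 0.1149] F [-6.6 -2.5  9.8] T [-0.37  1.1  -0.02] w 0.136 g 68.8
 raw off mm [  1.6  -0.8 -34.1]
 circle: off [ 12.3  -1.5 -11.6] theta 43.4
```

Emit:
{"op": "move_arm", "data": {"targets": [[[22,0.015,0,-0.002,0],[0,0.003,0,0,0],[0,0,0,0,0],[0,0,0,0,0]]]}}

```text
time: 13.25
tool_pos: [0.5793, 0.183, 0.1166]
tool_rot: [0.0, 0.999, -0.033, 0.002]
contact_force: [-2.8, -2.6, 8.1]
gripper_width: 0.167
grasp_force: 58.2
```

```bash
sed -i 's/190:400/170:400/;s/+190/+170/' t.py; python3 -c "
from t import *
track('t4')"
```

```text
t4 rows [192. 264.] tool [0.5793 0.183  0.1166] F [-2.8 -2.6  8.1] T [-0.34  0.48  0.  ] w 0.167 g 58.2
 raw off mm [  7.2  -1.2 -19.1]
 circle: off [ 11.3  -1.4 -10.5] theta 53.4
```

Emit:
{"op": "move_arm", "data": {"targets": [[[22,0.016,0,-0.002,0],[0,0.002,0,0,0],[0,0,0,0,0]]]}}

```text
time: 13.55
tool_pos: [0.5902, 0.1822, 0.1171]
tool_rot: [0.0, 0.999, -0.033, 0.002]
contact_force: [-3.9, -2.6, 7.7]
gripper_width: 0.18
grasp_force: 58.3
```

```bash
python3 -c "
from t import *
track('t5')"
```

```text
t5 rows [197. 270.] tool [0.5902 0.1822 0.1171] F [-3.9 -2.6  7.7] T [-0.38  0.55  0.07] w 0.18 g 58.3
 raw off mm [  6.5  -1.1 -16.9]
 circle: off [  9.9  -1.3 -10.1] theta 61.9
```

Emit:
{"op": "move_arm", "data": {"targets": [[[0,0,0,0,0],[0,0,0,0,0],[0,0,0,0,0],[0,0,0,0,0],[0,0,0,0,0]]]}}

```text
time: 14.02
tool_pos: [0.5898, 0.1823, 0.1171]
tool_rot: [0.0, 0.999, -0.033, 0.002]
contact_force: [-2.5, -2.9, 8.1]
gripper_width: 0.183
grasp_force: 58.4
```

```bash
python3 -c "
from t import *
track('t6')"
```

```text
t6 rows [197. 270.] tool [0.5898 0.1823 0.1171] F [-2.5 -2.9  8.1] T [-0.35  0.55  0.05] w 0.183 g 58.4
 raw off mm [  6.4  -1.1 -16.9]
 circle: off [  9.8  -1.3 -10.1] theta 61.5
```

Emit:
{"op": "move_arm", "data": {"targets": [[[0,0,0,0,0],[0,0,0,0,0],[0,0,0,0,0],[0,0,0,0,0],[0,0,0,0,0]]]}}

```text
time: 14.48
tool_pos: [0.5898, 0.1823, 0.1171]
tool_rot: [0.0, 0.999, -0.033, 0.002]
contact_force: [-2.9, -1.8, 7.9]
gripper_width: 0.181
grasp_force: 58.4
```

Emit:
{"op": "move_arm", "data": {"targets": [[[0,0,0,0,0],[0,0,0,0,0],[0,0,0,0,0],[0,0,0,0,0],[0,0,0,0,0]]]}}

```text
time: 14.9
tool_pos: [0.5898, 0.1822, 0.1171]
tool_rot: [0.0, 0.999, -0.033, 0.002]
contact_force: [-3.4, -2.0, 9.2]
gripper_width: 0.184
grasp_force: 58.4
```

```bash
python3 -c "
from t import *
track('t7')
st=state()
if st['gripper_width']>.16: print(job.job_done())"
```

```text
t7 rows [197. 270.] tool [0.5898 0.1822 0.1171] F [-3.4 -2.   9.2] T [-0.44  0.53  0.04] w 0.184 g 58.4
 raw off mm [  6.4  -1.1 -16.9]
 circle: off [  9.8  -1.3 -10.1] theta 61.5
the job is handed in; nothing more can be done
None
```

Bolt 2 (middle) was the loose one and is tapped down about 6 mm; the arm held cap 2 open by its knob at about 61° (camera estimate) when I handed the job in, after the knob slipped and the cap dropped shut on two earlier tries.

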